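# Close up the bottle row with the rack's sliding follower

## Robot

A 6-joint arm with a two-finger parallel gripper is mounted at the origin on the work surface. World frame = base frame: x ahead of the robot, y to its left, z up, the work surface at z = 0. Lengths are in mm, angles in rad, forces in N, time in s.
With the tool pointing down it reaches from about 350 to 875 mm from the base axis. Payload 4.2 kg.
Tool frame: the origin (TCP) lies on the mounting face of the last link; the fingertips stand 173 mm ahead of it and the grasp point (between the pads) lies grip_point_offset ahead of it (grip_point_offset is the distance from the TCP to the grasp point, in mm); z points along the fingers, y is the line along which they close (so a half turn about z gives the same grasp; the last joint's range is limited). The gripper opens to 85 mm and grips with 20 to 120 N. Pads are 22 mm wide; open, the fingers measure 114 mm over their backs; the gripper's body (76 mm by 85 mm) begins 54 mm behind the grasp point. The pads swing forward as they close: fully open they stand 13 mm farther back than shut.
Start: joints at [1.526, 0.385, 0.008, 0, -1.194, -0.259], TCP at [186.935, 596.368, 404.712] pointing down, gripper open.
Joint ranges: [-3.14, 3.14], [-1.21, 2.06], [-1.07, 1.41], [-3.16, 2.05], [-2.99, -0.16], [-3.1, 3.1]. Speed limits (rad/s): [2.79, 2.79, 3.14, 3.14, 3.14, 3.14].

## Interface

Orientations are given as a unit quaternion [x, y, z, w].
In Python, from bench import read_state, get_image, job_done, recognise, place_of, grip_point_offset gives the robot as it stands. The module is installed in compiled form; this text tells all that it offers.
- The arm moves only by the tool carry_out, never from a script. Its arguments are lists of equal length, an entry for each row: "slide": the shift along the tool's x, y, z in m, a list of three; "roll": the turn about the tool's z in degrees; "claw": the finger opening in m, from 0 to 0.0854. A call has 1 to 8 rows; each row is the pose to reach, as a shift and turn from the pose commanded when the call began, along the tool's axes at that moment; what a row does not reach only later rows make up. A row lasts 1/8 s, in which the tool goes at most 62.5 mm and 10.7 degrees, less where a joint would pass 70% of its speed; a pose out of reach is approached as far as the arm can. A call with a gripper value outside its range is refused whole. The fingers move at their own pace and stop on an object; the grip force is fixed at half the most. Time passes only in rows, so rows that repeat a pose let the fingers close. It gives the time, the measured TCP pose, the force, the opening and the grip force at its end, in the units of the state.
- read_state(): the state, without advancing time (a new reading comes with each control period).
- get_image(name): name is "scene" or "top" or "wrist"; returns a dict with "img" (384x512x3 uint8, red, green, blue), "z_map" (384x512 float32, mm along the optical axis (not along the pixel's ray), 0 where there is no reading), "mtx" (3x3 intrinsics, pixels), "world_from_camera" (4x4, takes a point from camera to world coordinates); the wrist camera has in their place "T_tool_cam" (4x4, takes a point from camera to tool coordinates, whose origin is the TCP and whose axes are the flange's). Camera axes: x right, y up, looking along -z (the intrinsics and any distortion apply to the point x, -y, -z); pixel columns grow to the right and rows downward; lengths in mm; the calibration is good to about 2 mm. A picture is of the moment at which its call begins: read the wrist's pose just before it.
- job_done(): hands the job in; it is judged then, once.
Trained networks look in a picture, given as the dict that the camera call returned (one of the last four; its "shot" number tells which), for a name from the list of things; names that differ only in an ending like _2 or _b are one class to them, and where a whole thing is asked for, a point or a joint stands for the part that bears it (a point fixed in the world has none). Each returns a list of dicts, best first, with "conf" (0 to 1); they miss things now and then, are a little off and sometimes report something else, mostly with a low value. They report only what shows in the picture. A call takes as long as a camera call. They do not tell look-alikes from the thing itself.
- recognise(picture, thing): "at" ([column, row] in pixels, amid what is visible of it).
- place_of(picture, thing): "at" ([column, row] in pixels: a listed point, or the origin of a listed thing).
The state is a dict: "clock": time; "joints": joint angles; "joint_vel": joint speeds; "joint_efforts": joint torques, N m; "position": TCP position; "ee_rot": TCP orientation; "contact_force": force on the tool from outside, world axes, zero at the start; "wrist_torque": the same for the moment, N m; "gripper_width": finger opening in mm; "grasp_force": force on a finger pad.
Only numpy, scipy, OpenCV 4.12 (cv2) and the standard library are available. Lean on these libraries where they do the work, as an engineer would, in place of code of your own. Each camera call takes 0.05 s, during which the arm holds its last target. There are 200 camera calls.

## Task

Slide the follower of the bottle rack fully back against its end stops, then set the loose amber bottle upright in the row next to the two like it, without dropping it. Then slide the follower gently up until the three bottles stand upright and snug, with no gaps left between end plate, bottles and follower. Do not crush the bottles, and leave everything else where it stands.

Things in the scene. Friction and masses are not known exactly. Their poses are not given: they have to be found in the camera images.
- rack: fixed white bottle rack holding one row. Origin on the table, y axis along the row, x across. Base 124 mm wide, y -172 to +200 mm; bottles stand on it 12 mm above the table. End plate 125 mm tall, inner face at y=+185 mm; low tail plate (76 mm) at y=-162. Two 8 mm steel rods at x=+-44 mm, 50 mm high, guide the follower and flank the 80 mm wide bottle channel. Yaw within 0.3 rad
- follower (a joint): follower: sliding carriage with an upright push plate on the rack's two rods. Push plate to end plate = 0.130 m + this value; it grows as the follower slides away from the bottles (rack -y). 0.140 = against the rubber end stops at the tail, no farther. 0.068 = 198 mm, exactly three bottles. About 2.5 N of friction; stays where it is left
- follower_grip (a point): hold the follower here: 136 mm above the table, in its black upright grip, 36 mm wide across the rack (x), 22 mm along it, 110 to 156 mm above the table, on a narrower stem. It is 45 mm behind the push plate's front face (rack -y), so close the fingers across the rack. Axes parallel to the rack's
- push_face (a point): foot of the follower's push plate, on its front face (towards the bottles, rack +y), mid-width, 12 mm above the table. The plate is 74 mm wide and reaches to 149 mm above the table. Axes parallel to the rack's
- end_bottle: amber refill bottle: body 66 mm diameter, 145 mm tall, paper label; cone shoulder; black cap 30 mm diameter from 172 mm to the top at 210 mm; 0.2 to 0.45 kg. Origin: centre of its underside, z up its axis. Stands in the rack, 0 to 5 mm from the end plate
- mid_bottle: amber refill bottle: body 66 mm diameter, 145 mm tall, paper label; cone shoulder; black cap 30 mm diameter from 172 mm to the top at 210 mm; 0.2 to 0.45 kg. Origin: centre of its underside, z up its axis. Stands in the rack next to the end bottle, 0 to 10 mm from it
- loose_bottle: amber refill bottle: body 66 mm diameter, 145 mm tall, paper label; cone shoulder; black cap 30 mm diameter from 172 mm to the top at 210 mm; 0.2 to 0.45 kg. Origin: centre of its underside, z up its axis. Stands on the table left or right of the rack; it belongs in the rack between mid bottle and push plate
- spray_bottle: bystander: trigger spray bottle, flat-sided, 50 x 88 mm, 228 mm tall, standing; origin under its centre
- aerosol_can: bystander: spray can, 58 mm diameter, 193 mm tall; origin under its centre
- tablet_carton: bystander: upright cardboard carton, 65 x 110 x 150 mm tall; origin under its centre
- jar: bystander: squat screw-lid jar, 68 mm diameter, 85 mm tall; origin under its centre
- scrub_brush: bystander: wooden scrubbing brush lying bristles down, 55 x 150 mm, 49 mm tall; origin under its centre
- tape_roll: bystander: roll of tape lying flat, 90 mm diameter, 45 mm tall; origin under its centre
There are look-alikes about, which are no part of the job. Leave any yellow look-alike of the mid_bottle alone. What is shaped like the loose_bottle but purple is not meant.

How it is judged:
By the outcome, as a careful person would: the job done as asked, in the order asked, and still so for the second after the job is handed in, with the robot touching nothing.
It also fails if it takes over 66 s, if anything falls off the work surface, if the arm or the gripper's body presses on something with over 40 N, if the wrist force passes 120 N, or if a joint passes its speed limit or range.

## Working session

There is one attempt and no reset: what is moved stays moved. The work goes in short steps, Python scripts to look and compute and a tool call to move; the robot and the scene stay as the last step left them, time stands still between calls to the robot, and variables do not carry over. Pictures are saved under pics/ and viewed, at most 10 in all, crops included, and the job is handed in when it is done.

Besides the shell and the picture viewer there is one more tool, called after "Request:" by a JSON object that holds its "method" and its "body". carry_out: Moves the arm, as the interface text tells. Its arguments: {"type":"object","properties":{"slide":{"type":"array"},"roll":{"type":"array"},"claw":{"type":"array"}},"required":["slide","roll","claw"]}

```bash
mkdir -p pics; cat > h.py <<'E'
import numpy as np, cv2
from bench import *
from scipy.spatial.transform import Rotation as R
def T_of(p):
    if 'world_from_camera' in p: return np.array(p['world_from_camera'])
    s=read_state(); M=np.eye(4); M[:3,:3]=R.from_quat(s['ee_rot']).as_matrix(); M[:3,3]=s['position']
    return M@np.array(p['T_tool_cam'])
def ray(p,uv,T):
    K=np.array(p['mtx']); d=np.array([(uv[0]-K[0,2])/K[0,0],-(uv[1]-K[1,2])/K[1,1],-1.])
    return T[:3,3],T[:3,:3]@d
def on_z(p,uv,z,T):
    o,d=ray(p,uv,T); return o+d*(z-o[2])/d[2]
def at_depth(p,uv,T):
    o,d=ray(p,uv,T); c,r=int(round(uv[0])),int(round(uv[1]))
    w=p['z_map'][max(r-2,0):r+3,max(c-2,0):c+3]; w=w[w>0]
    return o+d*np.median(w) if len(w) else None
def save(p,n): cv2.imwrite('pics/'+n,cv2.cvtColor(p['img'],cv2.COLOR_RGB2BGR))
E
python3 - <<'E'
from h import *
np.set_printoptions(precision=1,suppress=True)
s=read_state(); print(s['clock'],s['position'],s['ee_rot'],grip_point_offset)
ims=[]
for c in ['top','scene']:
    p=get_image(c); T=T_of(p); ims.append(p['img'])
    print(c,'keys',list(p.keys()),T[:3,3])
    for t,z in [('rack',0),('follower_grip',136),('push_face',12),('end_bottle',12),('mid_bottle',12),('loose_bottle',0)]:
        for q in place_of(p,t)[:4]: print(t,np.array(q['at']),round(q['conf'],2),on_z(p,q['at'],z,T))
cv2.imwrite('pics/a.png',cv2.cvtColor(np.vstack([ims[0],ims[1]])[:, :],cv2.COLOR_RGB2BGR)[:,:])
im=np.hstack(ims); im=cv2.resize(im,(800,300),interpolation=cv2.INTER_AREA)
cv2.imwrite('pics/both.png',cv2.cvtColor(im,cv2.COLOR_RGB2BGR)); cv2.imwrite('pics/top.png',cv2.cvtColor(ims[0],cv2.COLOR_RGB2BGR)); cv2.imwrite('pics/scene.png',cv2.cvtColor(ims[1],cv2.COLOR_RGB2BGR))
E
```

```text
0.0 [186.9 596.2 403.6] [ 1.  -0.2 -0.   0. ] 154.70000000000002
top keys ['img', 'z_map', 'mtx', 'world_from_camera', 'shot'] [ 373.3  -49.3 1341.5]
rack [236.4 160.6] 0.97 [613.5  27.7   0. ]
follower_grip [243.4 153.2] 0.56 [612.2  -0.6 136. ]
push_face [235.8 161.6] 0.88 [608.   28.9  12. ]
push_face [132.3 132.8] 0.28 [699.1 378.6  12. ]
end_bottle [189.2 167.4] 0.91 [585.5 183.   12. ]
mid_bottle [212.1 166. ] 0.77 [591.7 107.2  12. ]
mid_bottle [314.3 163.8] 0.65 [ 605.7 -231.5   12. ]
loose_bottle [353.7 191.7] 0.86 [ 516.5 -364.     0. ]
loose_bottle [386.8 188.9] 0.78 [ 528.1 -473.7    0. ]
loose_bottle [235.1 161. ] 0.36 [612.1  32.    0. ]
scene keys ['img', 'z_map', 'mtx', 'world_from_camera', 'shot'] [ 991.6 -695.8  814.5]
rack [293.  223.6] 0.88 [599.7  46.   -0. ]
follower_grip [294.2 201.1] 0.78 [619.7   0.9 136. ]
end_bottle [310.  196.3] 0.74 [581.3 182.   12. ]
mid_bottle [301.  210.5] 0.88 [594.  102.1  12. ]
mid_bottle [243.  278.5] 0.82 [ 610.  -222.9   12. ]
loose_bottle [155.4 336.1] 0.93 [ 541.9 -469.6    0. ]
loose_bottle [190.2 297.7] 0.86 [ 533.  -344.9    0. ]
```

View pics/top.png

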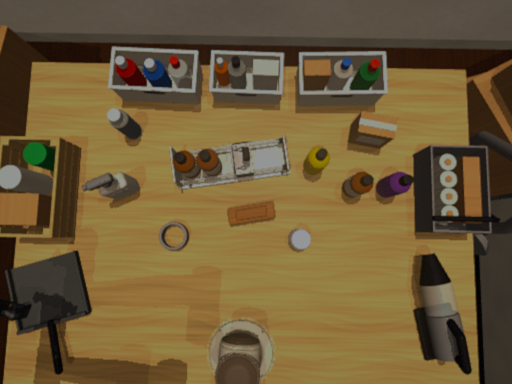

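View pics/scene.png

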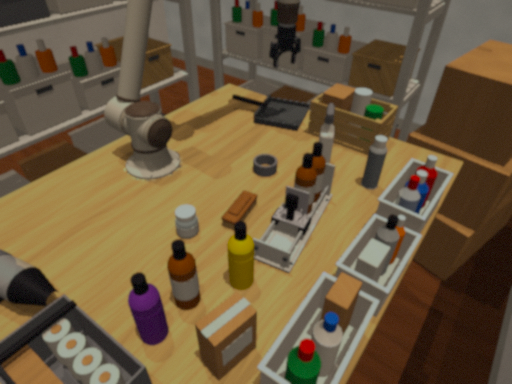

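The top view shows amber at (357,185), yellow at (317,160) and purple at (395,185); in the scene view they are at (184,275), (240,258) and (148,310). These three could be taken for the loose bottle. I choose the amber one and will check it in a crop while I refine positions from depth.

```bash
cat >> h.py <<'E'
def cloud(p,T):
    K=np.array(p['mtx']); z=p['z_map']; v,u=np.mgrid[:z.shape[0],:z.shape[1]]; 
    P=np.stack([(u-K[0,2])/K[0,0]*z,-(v-K[1,2])/K[1,1]*z,-z],-1)@T[:3,:3].T+T[:3,3]
    P[z<=0]=np.nan; return P
def go(target,yaw,s=None):
    "target: grasp point world xyz; yaw: world angle of tool x axis; prints slide m, roll deg"
    s=s or read_state(); Rm=R.from_quat(s['ee_rot']).as_matrix(); t=np.array(target,float)+[0,0,grip_point_offset]
    d=Rm.T@(t-s['position'])/1000; y0=np.arctan2(Rm[1,0],Rm[0,0])
    dr=-np.degrees((yaw-y0+np.pi)%(2*np.pi)-np.pi)
    print('slide',np.round(d,4),'roll',round(dr,2),'yaw now',round(y0,3),'pos',np.round(s['position'],1),'joint6',round(s['joints'][5],2),'clk',s['clock'])
E
python3 - <<'E'
from h import *
np.set_printoptions(precision=1,suppress=True)
for c in ['top','scene']:
    p=get_image(c); T=T_of(p); P=cloud(p,T); X,Y,Z=P[...,0],P[...,1],P[...,2]
    for n,(cx,cy),b in [('loose',(525,-352),0),('end',(583,182),12),('mid',(593,105),12)]:
        m=(np.hypot(X-cx,Y-cy)<55)&(abs(Z-b-205)<14); q=P[m]; 
        if len(q): print(c,n,len(q),q.mean(0),q.min(0),q.max(0))
    m=(abs(X-605)<130)&(abs(Y-30)<230)&(Z>6)&(Z<140)
    m&=~((X<560)&(Y<60)) 
    q=P[m]; r=cv2.minAreaRect(q[:,:2].astype(np.float32)); print(c,'rect',r)
    if c=='top':
        for lo,hi in [(142,152),(152,165),(115,130),(65,82)]:
            q=P[(abs(X-605)<130)&(abs(Y-30)<230)&(Z>lo)&(Z<hi)]
            if len(q)>3: print(lo,len(q),q.mean(0),q.min(0),q.max(0))
    if c=='scene':
        cr=cv2.resize(p['img'][130:360,110:360],None,fx=2.5,fy=2.5,interpolation=cv2.INTER_CUBIC); cv2.imwrite('pics/crop1.png',cv2.cvtColor(cr,cv2.COLOR_RGB2BGR))
go((612,0,200),0.13-np.pi/2)
go((612,0,200),0.13+np.pi/2)
E
```

```text
top loose 101 [ 530.7 -352.4  208.5] [ 517.3 -366.7  191.8] [ 545.1 -339.5  215.1]
top end 102 [582.  176.5 219.7] [569.2 163.6 203.2] [598.2 190.4 229.3]
top mid 98 [589.5 106.6 220.1] [576.3  92.6 204.3] [605.4 120.5 226.4]
top rect ((637.9635009765625, 25.94415283203125), (239.30108642578125, 462.0706481933594), 13.249573707580566)
142 98 [593.6  23.5 148.1] [ 552.3 -199.5  143. ] [639.9 207.  152. ]
152 238 [590.6  66.4 157.9] [ 551.1 -199.4  152.1] [630.  209.5 164.9]
115 94 [575.3 109.9 123.3] [ 521.8 -199.9  115.7] [640.3 222.2 129.8]
65 500 [604.5   1.5  70.5] [ 522.  -199.8   65. ] [686.  220.   81.9]
scene loose 186 [ 535.3 -356.1  206.7] [ 517.9 -368.2  191. ] [ 547.1 -338.9  214. ]
scene end 93 [586.2 173.2 216.9] [569.2 161.8 203.1] [598.8 191.2 225.7]
scene mid 103 [593.2 103.7 217.2] [577.2  92.3 203. ] [606.  122.4 226.5]
scene rect ((644.205810546875, 25.037155151367188), (182.90118408203125, 420.4669494628906), 9.385449409484863)
slide [0.6 0.4 0.1] roll 65.14 yaw now -0.304 pos [186.9 596.4 404.7] joint6 -0.26 clk 0.8
slide [0.6 0.4 0.1] roll -114.86 yaw now -0.304 pos [186.9 596.4 404.7] joint6 -0.26 clk 0.8
```

View pics/crop1.png

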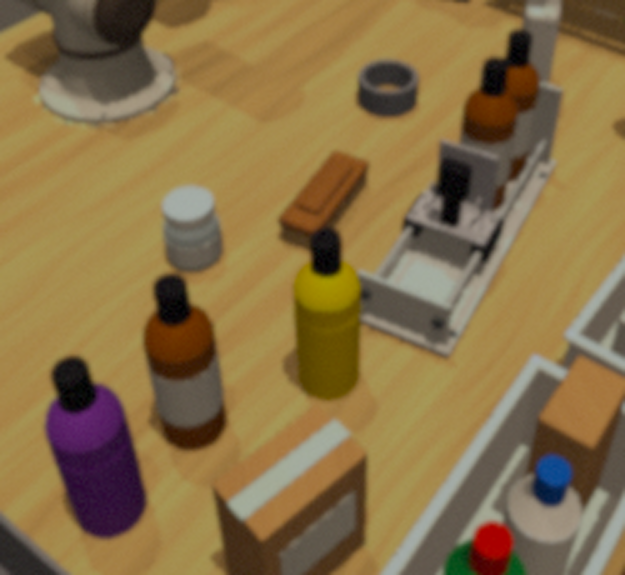

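The crop shows the amber loose bottle with a label at crop (185,360), yellow at (328,320) and purple at (95,450), so the amber choice stands. Its cap is near (532,-353). The rack holds two amber bottles, with the follower behind them. Next I move over the follower.

Request:
{"method": "carry_out", "body": {"slide": [[0.03,0.02,-0.035],[0.585,0.442,-0.035],[0.585,0.442,-0.035],[0.585,0.442,-0.035],[0.585,0.442,-0.035],[0.585,0.442,-0.035],[0.585,0.442,-0.035],[0.585,0.442,-0.035]], "roll": [10,20,30,40,50,60,65,65], "claw": [0.08,0.08,0.08,0.08,0.08,0.08,0.08,0.08]}}

```text
clock: 1.8
position: [463.4, 209.6, 440.2]
ee_rot: [0.752, -0.659, 0.0, -0.001]
contact_force: [1.2, 0.3, 0.2]
gripper_width: 80.0
grasp_force: 0.0
```

```bash
python3 - <<'E'
from h import *
go((612,0,285),0.11-np.pi/2)
E
```

```text
slide [ 0.2274 -0.1196  0.0005] roll 1.29 yaw now -1.438 pos [463.4 209.6 440.2] joint6 -0.61 clk 1.8
```

Request:
{"method": "carry_out", "body": {"slide": [[0.05,-0.026,0],[0.105,-0.055,0],[0.16,-0.084,0],[0.215,-0.113,0],[0.227,-0.12,0],[0.227,-0.12,0]], "roll": [1,1,1,1,1,1], "claw": [0.08,0.08,0.08,0.08,0.08,0.08]}}

```text
clock: 2.55
position: [611.8, 1.7, 439.1]
ee_rot: [0.746, -0.666, -0.0, 0.0]
contact_force: [-0.3, 0.9, -0.4]
gripper_width: 80.1
grasp_force: 0.0
```

```bash
python3 - <<'E'
from h import *
np.set_printoptions(precision=1,suppress=True)
T0=None
p=get_image('wrist'); T=T_of(p); save(p,'w1.png'); print(T)
P=cloud(p,T); np.savez('w1.npz',P=P,img=p['img'])
for t,z in [('rack',0),('follower_grip',136),('push_face',12),('mid_bottle',12)]:
    for q in place_of(p,t)[:2]: print(t,np.array(q['at']),round(q['conf'],2),on_z(p,q['at'],z,T))
go((612,0,136),0.11-np.pi/2)
E
```

```text
[[ -1.    0.1   0.  620.3]
 [ -0.1  -0.9  -0.3 -75.3]
 [  0.   -0.3   1.  408.8]
 [  0.    0.    0.    1. ]]
rack [257.4 179.4] 0.9 [606.2  36.7   0. ]
follower_grip [255.9 179. ] 0.85 [612.5  -0.8 136. ]
mid_bottle [259.9 230.9] 0.67 [592.6 118.8  12. ]
slide [ 0.  -0.   0.1] roll 0.41 yaw now -1.454 pos [611.    3.6 440.3] joint6 -0.15 clk 2.8
```

View pics/w1.png

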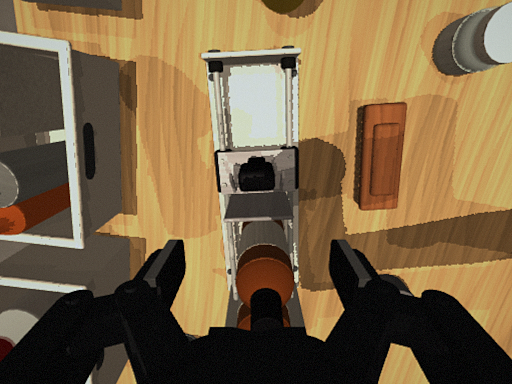

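The wrist view shows the tail plate along row 53, columns 203–298, the black grip at (257,175), the push plate top edge near row 195, and the mid bottle at (265,280). From this I get the yaw and the grip pose.

```bash
python3 - <<'E'
from h import *
np.set_printoptions(precision=1,suppress=True)
d=np.load('w1.npz'); P=d['P']; X,Y,Z=P[...,0],P[...,1],P[...,2]
v,u=np.mgrid[:384,:512]
def line(n,m):
    q=P[m][:,:2].astype(np.float32)
    if len(q)<10: print(n,len(q)); return
    a=cv2.fitLine(q,cv2.DIST_HUBER,0,.01,.01).ravel(); print(n,len(q),a,'ang',np.arctan2(a[1],a[0]).round(3),q.min(0),q.max(0))
line('tail',(v<75)&(u>195)&(u<305)&(Z>66)&(Z<84))
line('plate',(u>210)&(u<305)&(v>185)&(v<235)&(Z>144)&(Z<155))
line('rodL',(u>215)&(u<235)&(v>75)&(v<145)&(Z>40)&(Z<62))
line('rodR',(u>284)&(u<304)&(v>75)&(v<145)&(Z>40)&(Z<62))
line('grip',(u>230)&(u<280)&(v>150)&(v<190)&(Z>145)&(Z<165))
m=(abs(X-612)<120)&(Y<60)&(Y>-170)&(Z>5)&(Z<160)&(u<310)&(u>195)
print(cv2.minAreaRect(P[m&(Z<25)][:,:2].astype(np.float32)))
for h in (150,154,157,160): print(h,((u>230)&(u<280)&(v>150)&(v<190)&(Z>h)).sum())
E
```

```text
tail 716 [   1.     0.2  633.2 -126.8] ang 0.164 [ 578.7 -139. ] [ 687.8 -116. ]
plate 427 [  1.    0.2 605.9  37. ] ang 0.163 [569.6  -0. ] [642.1  45.9]
rodL 379 [  0.1  -1.  666.  -60.3] ang -1.43 [ 657.  -101.6] [672.8 -19.7]
rodR 445 [  0.2  -1.  580.3 -72.7] ang -1.416 [ 570.  -111.5] [589.8 -29.6]
grip 757 [  1.    0.1 613.2  -6.3] ang 0.109 [594.3 -16.4] [631.2   6.7]
((618.0134887695312, -30.474327087402344), (123.20669555664062, 202.16281127929688), 9.284954071044922)
150 720
154 628
157 113
160 0
```

Request:
{"method": "carry_out", "body": {"slide": [[0.008,-0.001,0.05],[0.008,-0.001,0.1],[0.008,-0.001,0.14],[0.008,-0.001,0.149],[0.008,-0.001,0.149],[0.008,-0.001,0.149],[0.008,-0.001,0.149],[0.008,-0.001,0.149]], "roll": [-2.3,-2.3,-2.3,-2.3,-2.3,-2.3,-2.3,-2.3], "claw": [0.08,0.08,0.08,0.08,0.03,0.03,0.03,0.03]}}

```text
clock: 3.8
position: [613.1, -5.6, 293.1]
ee_rot: [0.76, -0.65, 0.0, -0.0]
contact_force: [-3.5, 1.6, 4.9]
gripper_width: 35.2
grasp_force: 63.1
```

Request:
{"method": "carry_out", "body": {"slide": [[0.01,0,0],[0.025,0,0],[0.04,0,0],[0.055,0,0],[0.07,0,0],[0.08,0,0],[0.083,0,0],[0.086,0,0]], "roll": [0,0,0,0,0,0,0,0], "claw": [0.03,0.03,0.03,0.03,0.03,0.03,0.03,0.03]}}

```text
clock: 4.8
position: [626.8, -90.5, 293.1]
ee_rot: [0.76, -0.65, 0.001, -0.0]
contact_force: [-2.4, 2.2, 5.3]
gripper_width: 35.7
grasp_force: 63.1
```

Request:
{"method": "carry_out", "body": {"slide": [[0.002,0,0],[0.004,0,0],[0.005,0,0],[0.006,0,0],[0.006,0,0]], "roll": [0,0,0,0,0], "claw": [0.03,0.03,0.03,0.03,0.03]}}

```text
clock: 5.42
position: [627.8, -96.4, 293.0]
ee_rot: [0.76, -0.65, 0.001, -0.0]
contact_force: [-2.2, 2.1, 5.8]
gripper_width: 35.2
grasp_force: 63.1
```

Request:
{"method": "carry_out", "body": {"slide": [[0.001,0,0],[0.002,0,0],[0.003,0,0],[0.004,0,0],[0.004,0,0]], "roll": [0,0,0,0,0], "claw": [0.03,0.03,0.03,0.03,0.03]}}

```text
clock: 6.05
position: [628.2, -98.8, 293.1]
ee_rot: [0.76, -0.65, -0.0, -0.001]
contact_force: [-3.9, 8.2, 7.6]
gripper_width: 35.5
grasp_force: 63.3
```

Request:
{"method": "carry_out", "body": {"slide": [[0.001,0,0],[0.002,0,0],[0.002,0,0]], "roll": [0,0,0], "claw": [0.03,0.03,0.03]}}

```text
clock: 6.42
position: [628.3, -99.2, 293.0]
ee_rot: [0.76, -0.65, -0.001, -0.002]
contact_force: [-4.7, 15.5, 9.1]
gripper_width: 35.1
grasp_force: 63.5
```

Request:
{"method": "carry_out", "body": {"slide": [[-0.002,0,0],[-0.002,0,0],[-0.002,0,0],[-0.002,0,0],[-0.002,0,-0.03],[-0.002,0,-0.08],[-0.002,0,-0.13],[-0.002,0,-0.15]], "roll": [0,0,0,0,0,0,0,0], "claw": [0.03,0.07,0.07,0.07,0.07,0.07,0.07,0.07]}}

```text
clock: 7.42
position: [628.5, -100.9, 444.8]
ee_rot: [0.76, -0.65, 0.003, -0.002]
contact_force: [0.6, 0.2, -0.1]
gripper_width: 70.2
grasp_force: 0.0
```

```bash
python3 - <<'E'
from h import *
go((532,-353,285),0.157-np.pi/2)
E
```

```text
slide [0.2342 0.1343 0.0046] roll -0.12 yaw now -1.416 pos [ 628.5 -100.9  444.8] joint6 0.06 clk 7.425
```

Request:
{"method": "carry_out", "body": {"slide": [[0.02,0.012,0],[0.065,0.037,0],[0.11,0.063,0],[0.16,0.092,0],[0.21,0.12,0],[0.234,0.134,0],[0.234,0.134,0]], "roll": [0,0,0,0,0,0,0], "claw": [0.07,0.07,0.07,0.07,0.07,0.07,0.07]}}

```text
clock: 8.3
position: [530.3, -355.0, 438.8]
ee_rot: [0.758, -0.652, -0.002, 0.001]
contact_force: [0.4, -0.8, 0.8]
gripper_width: 70.1
grasp_force: 0.0
```

```bash
python3 - <<'E'
from h import *
np.set_printoptions(precision=1,suppress=True)
p=get_image('wrist'); T=T_of(p); save(p,'w2.png'); P=cloud(p,T); X,Y,Z=P[...,0],P[...,1],P[...,2]
m=(np.hypot(X-532,Y+353)<40)&(Z>180)&(Z<225); q=P[m]; v,u=np.nonzero(m)
print(len(q),q.mean(0),q.min(0),q.max(0),u.mean(),v.mean(),p['img'][m].mean(0))
t=q[q[:,2]>np.percentile(q[:,2],60)]; print(t.mean(0),cv2.minEnclosingCircle(t[:,:2].astype(np.float32)),cv2.minEnclosingCircle(q[:,:2].astype(np.float32)))
E
```

```text
1324 [ 533.1 -355.3  206.8] [ 517.9 -366.8  180.1] [ 547.4 -337.8  212.4] 253.67296072507554 204.50226586102718 [10.5  8.8  8.3]
[ 532.7 -352.2  210.9] ((532.5478515625, -352.14459228515625), 14.36189079284668) ((532.6664428710938, -352.1632080078125), 14.8555908203125)
```

View pics/w2.png

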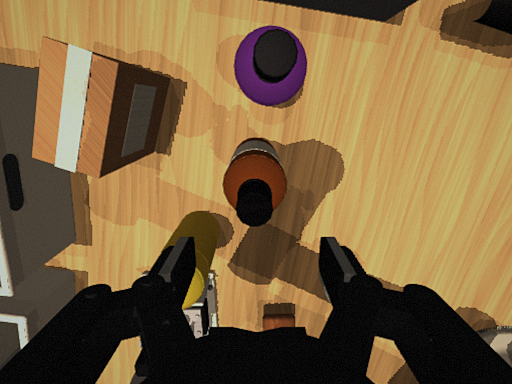

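The wrist view shows the amber bottle's black cap at (254,204), with purple at (270,65) and the carton at (100,110) well clear. Next I descend and grip the cap.

Request:
{"method": "carry_out", "body": {"slide": [[-0.001,-0.001,0.04],[-0.001,-0.001,0.075],[-0.001,-0.001,0.092],[-0.001,-0.001,0.092],[-0.001,-0.001,0.092],[-0.001,-0.001,0.092],[-0.001,-0.001,0.092],[-0.001,-0.001,0.092]], "roll": [0,0,0,0,0,0,0,0], "claw": [0.07,0.07,0.07,0.07,0.05,0.04,0.025,0.025]}}

```text
clock: 9.35
position: [532.9, -351.4, 350.2]
ee_rot: [0.76, -0.65, 0.001, 0.0]
contact_force: [-2.4, 0.4, 5.8]
gripper_width: 28.8
grasp_force: 59.3
```

Request:
{"method": "carry_out", "body": {"slide": [[0,0,-0.015],[0,0,-0.05],[0,0,-0.095],[0,0,-0.14],[0,0,-0.168],[-0.01,-0.001,-0.175],[-0.04,-0.005,-0.175],[-0.08,-0.009,-0.175]], "roll": [0,0,0,0,0,0,0,0], "claw": [0.025,0.025,0.025,0.025,0.025,0.025,0.025,0.025]}}

```text
clock: 10.35
position: [529.4, -269.6, 520.9]
ee_rot: [0.759, -0.651, -0.002, 0.0]
contact_force: [0.5, 0.8, -3.4]
gripper_width: 28.7
grasp_force: 59.9
```

Request:
{"method": "carry_out", "body": {"slide": [[-0.04,-0.005,0],[-0.08,-0.01,0],[-0.12,-0.015,0],[-0.155,-0.035,0],[-0.19,-0.06,0],[-0.225,-0.085,0],[-0.26,-0.108,0],[-0.276,-0.12,0]], "roll": [0,0,0,0,0,0,0,0], "claw": [0.025,0.025,0.025,0.025,0.025,0.025,0.025,0.025]}}

```text
clock: 11.35
position: [605.7, 23.1, 521.1]
ee_rot: [0.761, -0.649, -0.002, 0.001]
contact_force: [-0.6, -0.4, -4.3]
gripper_width: 28.7
grasp_force: 60.0
```

```bash
python3 - <<'E'
from h import *
np.set_printoptions(precision=1,suppress=True)
go((608,31,-154.7+525.2),0.157-np.pi/2); s=read_state(); print(s['gripper_width'],s['grasp_force'],s['contact_force'],s['position'])
p=get_image('wrist'); T=T_of(p); P=cloud(p,T); X,Y,Z=P[...,0],P[...,1],P[...,2]
p2=get_image('scene'); cr=np.hstack([p['img'][:,60:460],cv2.resize(p2['img'][80:272,200:400],(400,384))]); cv2.imwrite('pics/w3.png',cv2.cvtColor(cr,cv2.COLOR_RGB2BGR))
E
```

```text
slide [-0. -0. -0.] roll 0.02 yaw now -1.413 pos [605.7  23.1 521.1] joint6 -0.15 clk 11.35
28.747269497218834 60.02644121646881 [-0.6 -0.4 -4.3] [605.7  23.1 521.1]
```

View pics/w3.png

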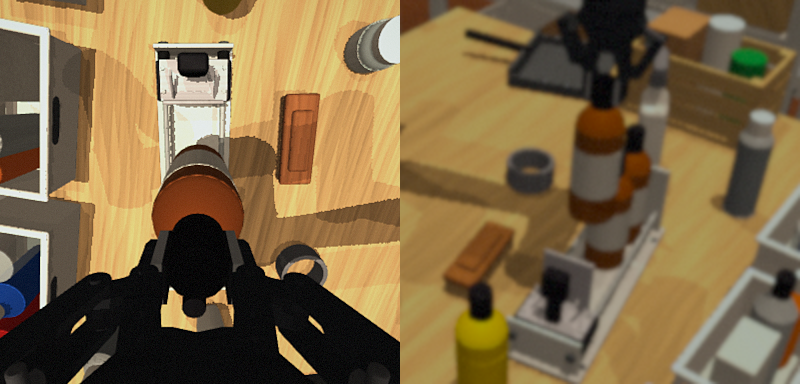

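The left half (wrist) shows the bottle hanging straight over the open channel, with the follower at the tail near (190,65). The right half (scene) shows it above the row, clear of the mid bottle. Next I lower it.

Request:
{"method": "carry_out", "body": {"slide": [[-0.002,-0.003,0.02],[-0.002,-0.003,0.055],[-0.002,-0.003,0.085],[-0.002,-0.003,0.1],[-0.002,-0.003,0.1]], "roll": [0,0,0,0,0], "claw": [0.025,0.025,0.025,0.025,0.025]}}

```text
clock: 12.08
position: [607.8, 22.5, 422.7]
ee_rot: [0.76, -0.65, -0.001, 0.001]
contact_force: [-0.5, 0.3, -2.3]
gripper_width: 28.9
grasp_force: 60.0
```

```bash
python3 - <<'E'
from h import *
for i in range(3):
    p=get_image('wrist'); s=read_state(); d=np.array(s['position'])-[608,31,0]
    print(s['position'],'rack x',d[0]*.988+d[1]*.156,'y',-d[0]*.156+d[1]*.988, s['contact_force'])
E
```

```text
[608.17276609  22.61975449 424.18727532] rack x -1.1366253994309086 y -8.306634075004542 [ 0.53797131 -0.62696187 -3.35074983]
[608.36718554  22.75331597 425.05311335] rack x -0.9237033944013038 y -8.205004769891579 [ 0.18422991  0.77790837 -3.63705923]
[608.36261088  22.80854246 425.4039126 ] rack x -0.9196078225290949 y -8.149727350042092 [ 0.1379348  -0.14165513 -3.47688604]
```

Request:
{"method": "carry_out", "body": {"slide": [[0,-0.001,0.02],[0,-0.001,0.04],[0,-0.001,0.052],[0,-0.001,0.056],[0,-0.001,0.058],[0,-0.001,0.058]], "roll": [0,0,0,0,0,0], "claw": [0.025,0.025,0.025,0.025,0.025,0.025]}}

```text
clock: 12.98
position: [609.2, 23.1, 366.4]
ee_rot: [0.76, -0.65, 0.0, -0.0]
contact_force: [-0.2, -0.4, -4.3]
gripper_width: 28.4
grasp_force: 60.0
```

Request:
{"method": "carry_out", "body": {"slide": [[0,0,0.0015],[0,0,0.003],[0,0,0.003]], "roll": [0,0,0], "claw": [0.025,0.025,0.025]}}

```text
clock: 13.35
position: [609.0, 23.1, 362.6]
ee_rot: [0.76, -0.65, -0.0, 0.0]
contact_force: [-0.4, -0.3, -3.8]
gripper_width: 28.6
grasp_force: 60.0
```

Request:
{"method": "carry_out", "body": {"slide": [[0,0,0.001],[0,0,0.002],[0,0,0.002]], "roll": [0,0,0], "claw": [0.025,0.025,0.025]}}

```text
clock: 13.72
position: [609.1, 23.0, 362.2]
ee_rot: [0.76, -0.65, 0.001, -0.0]
contact_force: [-3.3, 0.6, 5.4]
gripper_width: 28.4
grasp_force: 61.1
```

Request:
{"method": "carry_out", "body": {"slide": [[0,0,0],[0,0,0],[0,0,0],[0,0,-0.02],[0,0,-0.06],[0,0,-0.1],[0,0,-0.12],[0,0,-0.12]], "roll": [0,0,0,0,0,0,0,0], "claw": [0.04,0.055,0.07,0.07,0.07,0.07,0.07,0.07]}}

```text
clock: 14.72
position: [609.1, 23.1, 482.5]
ee_rot: [0.76, -0.65, 0.001, -0.002]
contact_force: [-0.2, 0.4, -0.2]
gripper_width: 69.8
grasp_force: 0.0
```

```bash
python3 - <<'E'
from h import *
np.set_printoptions(precision=1,suppress=True)
p=get_image('scene'); T=T_of(p); P=cloud(p,T); X,Y,Z=P[...,0],P[...,1],P[...,2]
cr=cv2.resize(p['img'][110:290,220:380],(640,600),interpolation=cv2.INTER_CUBIC); cv2.imwrite('pics/s4.png',cv2.cvtColor(cr,cv2.COLOR_RGB2BGR))
for t,z in [('loose_bottle',12),('follower_grip',136),('push_face',12)]:
    for q in place_of(p,t)[:4]: print(t,np.array(q['at']),round(q['conf'],2),on_z(p,q['at'],z,T))
go((628.3,-99.2,230),0.157-np.pi/2)
E
```

```text
loose_bottle [158. 333.] 0.69 [ 547.5 -464.1   12. ]
loose_bottle [290.1 225.8] 0.57 [603.5  21.4  12. ]
loose_bottle [300.1 211.2] 0.22 [593.4  97.4  12. ]
follower_grip [279.2 218.5] 0.96 [625.4 -83.8 136. ]
follower_grip [311.7 196.5] 0.61 [649.1  48.6 136. ]
follower_grip [293.  224.5] 0.25 [667.  -80.8 136. ]
slide [ 0.1 -0.   0.1] roll -0.11 yaw now -1.416 pos [609.   23.2 478.9] joint6 -0.15 clk 14.925
```

View pics/s4.png

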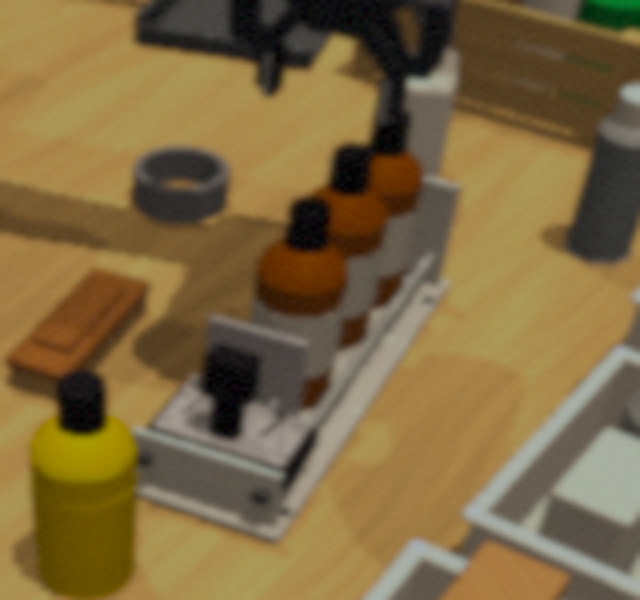

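The crop shows three amber bottles upright in the row, at (300,270), (350,210) and (390,175), with the follower's black grip at the tail at (230,385). Next I go back to the grip.

Request:
{"method": "carry_out", "body": {"slide": [[0.02,0,0],[0.055,0,0],[0.09,0,0.01],[0.115,0,0.03],[0.121,0,0.04],[0.121,0,0.04]], "roll": [0,0,0,0,0,0], "claw": [0.075,0.075,0.075,0.075,0.075,0.075]}}

```text
clock: 15.68
position: [627.7, -97.1, 439.4]
ee_rot: [0.759, -0.651, -0.001, 0.001]
contact_force: [0.3, 0.1, -0.7]
gripper_width: 75.2
grasp_force: 0.0
```

```bash
python3 - <<'E'
from h import *
p=get_image('wrist'); T=T_of(p); P=cloud(p,T); X,Y,Z=P[...,0],P[...,1],P[...,2]
np.set_printoptions(precision=4,suppress=True)
m=(np.hypot(X-627,Y+98)<40)&(Z>145)&(Z<165); m&=p['img'].mean(-1)<60
q=P[m]; print('grip',len(q),q.mean(0),cv2.minAreaRect(q[:,:2].astype(np.float32)))
m=(np.hypot(X-609,Y-23)<45)&(Z>170)&(Z<230); q=P[m]; print('cap',len(q),q.mean(0),q.min(0),q.max(0))
print(place_of(p,'follower_grip')[:1], [on_z(p,q['at'],136,T) for q in place_of(p,'follower_grip')[:1]])
go((628,-98,136),0.157-np.pi/2)
E
```

```text
grip 783 [629.1428 -99.0592 155.9853] ((629.0875854492188, -97.7304916381836), (34.66935348510742, 20.685855865478516), 9.546391487121582)
cap 2067 [610.9733   9.8355 190.2413] [582.0026  -5.4734 170.0007] [636.653   39.0919 224.1782]
[{'at': [255.0, 179.3], 'conf': 0.82}] [array([629.9672, -99.212 , 136.    ])]
slide [0.0021 0.0004 0.1509] roll -0.05 yaw now -1.415 pos [627.9 -95.8 441.6] joint6 0.05 clk 15.825
```

Request:
{"method": "carry_out", "body": {"slide": [[0.002,-0.001,0.05],[0.002,-0.001,0.1],[0.002,-0.001,0.14],[0.002,-0.001,0.149],[0.002,-0.001,0.149],[0.002,-0.001,0.149],[0.002,-0.001,0.149],[0.002,-0.001,0.149]], "roll": [0,0,0,0,0,0,0,0], "claw": [0.075,0.075,0.075,0.075,0.03,0.03,0.03,0.03]}}

```text
clock: 16.82
position: [628.4, -98.4, 294.4]
ee_rot: [0.76, -0.65, 0.0, 0.0]
contact_force: [-4.6, 0.7, 6.5]
gripper_width: 35.3
grasp_force: 63.0
```

Request:
{"method": "carry_out", "body": {"slide": [[-0.006,0,0],[-0.014,0,0],[-0.022,0,0],[-0.029,0,0],[-0.034,0,0],[-0.038,0,0],[-0.041,0,0],[-0.044,0,0]], "roll": [0,0,0,0,0,0,0,0], "claw": [0.03,0.03,0.03,0.03,0.03,0.03,0.03,0.03]}}

```text
clock: 17.82
position: [621.6, -55.7, 294.4]
ee_rot: [0.76, -0.65, 0.0, 0.001]
contact_force: [-3.0, -7.4, 4.4]
gripper_width: 35.2
grasp_force: 63.0
```

Request:
{"method": "carry_out", "body": {"slide": [[-0.003,0,0],[-0.006,0,0],[-0.009,0,0],[-0.012,0,0],[-0.015,0,0],[-0.017,0,0],[-0.019,0,0],[-0.021,0,0]], "roll": [0,0,0,0,0,0,0,0], "claw": [0.03,0.03,0.03,0.03,0.03,0.03,0.03,0.03]}}

```text
clock: 18.82
position: [618.4, -35.8, 294.4]
ee_rot: [0.76, -0.65, 0.001, 0.001]
contact_force: [-4.4, -7.7, 6.0]
gripper_width: 35.4
grasp_force: 63.1
```

Request:
{"method": "carry_out", "body": {"slide": [[-0.001,0,0],[-0.002,0,0],[-0.003,0,0],[-0.004,0,0],[-0.004,0,0]], "roll": [0,0,0,0,0], "claw": [0.03,0.03,0.03,0.03,0.03]}}

```text
clock: 19.45
position: [617.7, -32.0, 294.4]
ee_rot: [0.76, -0.65, 0.001, 0.001]
contact_force: [-4.8, -8.4, 6.2]
gripper_width: 35.3
grasp_force: 63.1
```

Request:
{"method": "carry_out", "body": {"slide": [[-0.001,0,0],[-0.0015,0,0],[-0.002,0,0],[-0.002,0,0]], "roll": [0,0,0,0], "claw": [0.03,0.03,0.03,0.03]}}

```text
clock: 19.95
position: [617.5, -30.2, 294.4]
ee_rot: [0.76, -0.65, 0.001, 0.002]
contact_force: [-4.8, -8.9, 6.0]
gripper_width: 35.1
grasp_force: 63.0
```

Request:
{"method": "carry_out", "body": {"slide": [[-0.0005,0,0],[-0.001,0,0],[-0.0015,0,0],[-0.0015,0,0]], "roll": [0,0,0,0], "claw": [0.03,0.03,0.03,0.03]}}

```text
clock: 20.45
position: [617.2, -28.7, 294.4]
ee_rot: [0.76, -0.65, 0.001, 0.002]
contact_force: [-5.0, -7.9, 5.9]
gripper_width: 35.6
grasp_force: 63.0
```

Request:
{"method": "carry_out", "body": {"slide": [[-0.0005,0,0],[-0.001,0,0],[-0.0015,0,0],[-0.0015,0,0]], "roll": [0,0,0,0], "claw": [0.03,0.03,0.03,0.03]}}

```text
clock: 20.95
position: [617.0, -27.6, 294.4]
ee_rot: [0.76, -0.65, 0.001, 0.002]
contact_force: [-3.4, -10.7, 4.8]
gripper_width: 34.9
grasp_force: 63.0
```

Request:
{"method": "carry_out", "body": {"slide": [[-0.0005,0,0],[-0.001,0,0],[-0.001,0,0]], "roll": [0,0,0], "claw": [0.03,0.03,0.03]}}

```text
clock: 21.32
position: [616.9, -26.7, 294.4]
ee_rot: [0.76, -0.65, 0.001, 0.002]
contact_force: [-4.4, -10.2, 5.2]
gripper_width: 35.3
grasp_force: 63.0
```

Request:
{"method": "carry_out", "body": {"slide": [[-0.0005,0,0],[-0.001,0,0],[-0.001,0,0]], "roll": [0,0,0], "claw": [0.03,0.03,0.03]}}

```text
clock: 21.7
position: [616.8, -26.2, 294.4]
ee_rot: [0.76, -0.65, 0.001, 0.002]
contact_force: [-4.0, -12.0, 4.5]
gripper_width: 35.0
grasp_force: 62.9
```

```bash
python3 - <<'E'
from h import *
p=get_image('scene'); T=T_of(p); P=cloud(p,T); X,Y,Z=P[...,0],P[...,1],P[...,2]
cr=cv2.resize(p['img'][130:270,240:370],(650,600),interpolation=cv2.INTER_CUBIC); cv2.imwrite('pics/s5.png',cv2.cvtColor(cr,cv2.COLOR_RGB2BGR))
O=np.array([608,31]); 
xr=(X-608)*.988+(Y-31)*.156; yr=-(X-608)*.156+(Y-31)*.988
m=(abs(xr)<25)&(Z>212)&(Z<232)&(yr>0)&(yr<190)
h,_=np.histogram(yr[m],np.arange(0,190,6)); print(h)
for lo,hi in [(0,50),(50,120),(120,185)]:
    k=m&(yr>lo)&(yr<hi); print(k.sum(),xr[k].mean(),yr[k].mean(),yr[k].min(),yr[k].max())
print(read_state()['contact_force'],read_state()['position'])
E
```

```text
[ 0  0  0  0  0  0  0  0  0  0  0  3 10  7  8  6  1  0  0  0  0  0  7 24
 15 13  7  6  0  0  0]<stdin>:9: RuntimeWarning: Mean of empty slice.
  ret = ret.dtype.type(ret / rcount)
Traceback (most recent call last):
ValueError: zero-size array to reduction operation minimum which has no identity
```

View pics/s5.png

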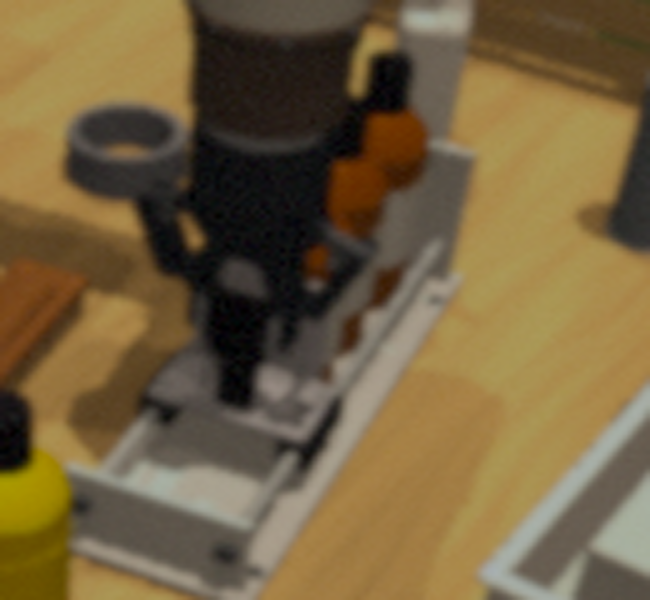

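Request:
{"method": "carry_out", "body": {"slide": [[-0.0005,0,0],[-0.001,0,0],[-0.001,0,0]], "roll": [0,0,0], "claw": [0.03,0.03,0.03]}}

```text
clock: 22.12
position: [616.8, -26.0, 294.4]
ee_rot: [0.76, -0.65, 0.002, 0.002]
contact_force: [-2.0, -15.9, 4.2]
gripper_width: 35.3
grasp_force: 62.9
```

Request:
{"method": "carry_out", "body": {"slide": [[-0.0005,0,0],[-0.001,0,0],[-0.001,0,0]], "roll": [0,0,0], "claw": [0.03,0.03,0.03]}}

```text
clock: 22.5
position: [616.8, -25.7, 294.4]
ee_rot: [0.76, -0.65, 0.002, 0.003]
contact_force: [-0.9, -19.6, 3.9]
gripper_width: 35.2
grasp_force: 62.8
```

Request:
{"method": "carry_out", "body": {"slide": [[0.001,0,0],[0.0025,0,0],[0.0025,0,0],[0.0025,0,0],[0.0025,0,0],[0.0025,0,0],[0.0025,0,-0.03],[0.0025,0,-0.08]], "roll": [0,0,0,0,0,0,0,0], "claw": [0.03,0.03,0.045,0.06,0.07,0.07,0.07,0.07]}}

```text
clock: 23.5
position: [617.1, -23.3, 370.4]
ee_rot: [0.76, -0.65, -0.002, 0.002]
contact_force: [1.3, 0.7, 0.4]
gripper_width: 69.9
grasp_force: 0.0
```

Request:
{"method": "carry_out", "body": {"slide": [[0,0,-0.04],[0,0,-0.08],[0.03,0,-0.1],[0.08,0.02,-0.12],[0.13,0.06,-0.12],[0.17,0.1,-0.12],[0.17,0.1,-0.12]], "roll": [0,0,0,0,0,0,0], "claw": [0.07,0.07,0.07,0.07,0.07,0.07,0.07]}}

```text
clock: 24.38
position: [542.8, -209.5, 492.4]
ee_rot: [0.758, -0.652, 0.0, -0.0]
contact_force: [0.3, 0.0, 0.7]
gripper_width: 70.2
grasp_force: 0.0
```

```bash
python3 - <<'E'
from h import *
np.set_printoptions(precision=1,suppress=True)
a=get_image('top'); P=cloud(a,T_of(a)); b=get_image('scene')
xr=(P[...,0]-608)*.988+(P[...,1]-31)*.156; yr=-(P[...,0]-608)*.156+(P[...,1]-31)*.988; Z=P[...,2]
m=(abs(xr)<25)&(Z>205)&(Z<232)&(yr>-10)&(yr<190)
for lo,hi in [(-10,52),(52,118),(118,190)]:
    k=m&(yr>lo)&(yr<hi); print(k.sum(), xr[k].mean() if k.any() else '', yr[k].mean() if k.any() else '')
k=(abs(xr)<40)&(Z>142)&(Z<152)&(yr>-60)&(yr<0); print('plate',k.sum(),yr[k].mean(),yr[k].max())
cr=np.hstack([cv2.resize(a['img'][110:230,150:310],(400,300),interpolation=3),cv2.resize(b['img'][120:285,230:380],(400,440),interpolation=3)[:300]])
c2=cv2.resize(b['img'][125:275,235:375],(420,450),interpolation=3); t2=cv2.resize(a['img'][120:200,155:300],(380,210),interpolation=3)
o=np.zeros((450,800,3),np.uint8); o[:,:420]=c2; o[:210,420:]=t2; cv2.imwrite('pics/f.png',cv2.cvtColor(o,cv2.COLOR_RGB2BGR))
E
```

```text
84 -3.7315476340837628 19.675749539444556
98 -6.575348344138089 83.4124691177828
102 -2.082658079754912 148.97632853295917
plate 3 -3.7517691458190483 -0.21922241452121494
```

View pics/f.png

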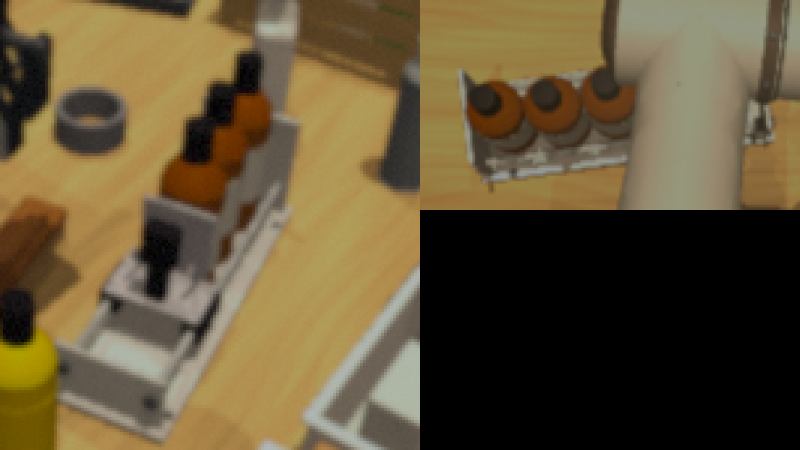

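The final view shows three amber bottles upright in contact, with caps at (200,140), (220,105) and (248,72). The push plate at (180,235) is against them, and the gripper is clear.

```bash
python3 -c "
from bench import *
print(job_done())"
```

```text
the job is handed in; nothing more can be done
None
```

The job is handed in at about 24.5 s: the follower went back to its end stops, the amber bottle was set upright beside the other two, and the follower was slid up until all three stood snug, peaking at about 20 N; no verdict came back.

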